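# Fit an input module flush in the interface box and lock it

## Task

Plug the module with the orange handle into the empty bay of the grey interface box and press it down against the stiff ejector until its top is flush with the box's top. Then slide the black catch all the way over the module's end to lock it. Leave the module with the blue handle and all the other things where they are.

Things in the scene. Friction and masses are not known exactly. Their poses are not given: they have to be found in the camera images.
- module: the loose plug-in module to fit: grey block 40 (x) x 64 (y) x 20 (z) mm with an ORANGE pull handle standing on its top; the handle is a rib 14 (x) x 36 (y) mm, 28 mm tall, so the whole is 48 mm tall. Origin: centre of its underside; z up. Bottom edges step in by 2 mm over the lowest 3 mm. About 70 g. It fits the bay either way round (a half turn does not matter)
- spare: the same module with a BLUE handle; to be left alone. Origin: centre of its underside
- box: grey interface box fixed to the desk, 150 (x) x 230 (y) x 50 (z) mm. Origin: centre of its underside; its x points away from its front with the jacks, y to its left. Its flat top is 50 mm above the desk. A green-handled module, like the others, already sits flush in its left half (centre at y = +68 mm) and is part of the box; the empty bay lies at y = -12 mm, the catch to the right of it
- bay (a point): centre of the floor of the empty bay, 20 mm below the box's top; axes as the box. The bay is 43 (x) x 67 (y) x 20 mm deep, with a 3 mm bevel round its mouth. A white ejector plate in it holds a module that is merely set in 8 mm proud; pressing the module down with 8 N or more (10 to 15 N is good) moves the plate down into the floor, where it stays, with the module's top flush. When the module is home its origin is at this point and its long side lies along the box's y
- ejector (a joint): travel of the white ejector plate in the bay: 0 = up, 0.008 m = fully down
- catch (a joint): travel of the black sliding catch: 0 = open (drawn away from the bay), 0.020 m = fully locked. It slides along the box's +y on top of the box, resists with about 2 N and stays where it is left; its 24 mm wide flat tongue then reaches 8 mm over the end of the module, 1.5 mm above the module's flush top; a module that stands proud blocks it
- catch_tab (a point): middle of the top of the catch's upright thumb tab, moving with the catch; axes as the box. The tab is 22 (x) x 12 (y) mm and reaches from 6 to 30 mm above the box's top; this point is 30 mm above the box's top. Two low rails, 8 mm tall and 46 mm long, 17 mm either side of the catch's middle line, guide it. Push the tab along the box's +y, or pinch it
- cup: clear small sample cup, 55 mm across and 56 mm tall, between the modules; bystander. Origin: underside centre
- pen: black pen, 140 mm long along y, behind the modules; bystander
- mouse: grey computer mouse, 119 x 60 x 36 mm; bystander
- stapler: small stapler, 30 x 120 x 30 mm, blue over black; bystander
- usb: blue memory stick, 16 x 51 x 8 mm; bystander
- bottle_small: white bottle with a red cap, 48 mm across, 124 mm tall; bystander
There are look-alikes about, which are no part of the job. What is shaped like the module but red is not meant.

How it is judged:
At the end, for the whole second after the job is handed in: The orange-handled module stands level in the empty bay (within 4 mm of its centre, 0.1 rad of its direction, 0.06 rad of level) and is flush: less than 2 mm above its home height. The catch is locked over it (more than 17 of its 20 mm). All is at rest (horizontal distance between module and bay below 0.004 m and z of module in the frame of bay below 0.002 m and angle between module's own z axis and vertical below 0.06 rad and angle between the y axis of module and the y axis of box, either way round below 0.1 rad and value of joint catch above 0.017 m and linear speed of module below 0.01 m/s); the robot touches nothing.
It fails at once if the blue-handled spare module is moved by more than 20 mm (distance of spare from where it was at the start of the episode above 0.02 m).
It fails at once if a bystander (cup, pen, mouse, stapler, memory stick, small bottle) is moved by more than 30 mm (distance of any of cup, pen, mouse, stapler, usb, bottle_small from where it was at the start of the episode above 0.03 m).
It also fails if it takes over 48 s, if anything falls off the work surface, if the arm or the gripper's body presses on something with over 40 N, if the wrist force passes 120 N, or if a joint passes its speed limit or range.

## Robot

A 7-joint arm with a two-finger parallel gripper is mounted at the origin on a cart in front of the work surface, level with it; the furniture and walls round the work are solid. World frame = base frame: x ahead of the robot, y to its left, z up, the work surface at z = 0. Lengths are in m, angles in rad, forces in N, time in s.
With the tool pointing down it reaches from about 0.4 to 0.85 m from the base axis. Payload 10.4 kg.
Tool frame: the origin (TCP) lies between the finger pads; the fingertips stand 17 mm ahead of it and the grasp point (between the pads) lies 2 mm behind it; x points along the fingers, y is the direction in which the jaws open and shut, and the axes are right-handed (so a half turn about x gives the same grasp; the last joint's range is limited). The gripper opens to 87 mm and grips with 3 to 60 N. Pads are 19 mm wide; open, the fingers measure 117 mm over their backs; the gripper's body (75 mm by 190 mm) begins 51 mm behind the grasp point.
Start: joints at [-1.289, 0.332, -0.065, 1.46, 0.022, 1.35, -0.088], TCP at [0.188, 0.596, 0.24] pointing down, gripper open.
Joint ranges: [-2.6, 2.6], [-0.5, 2.12], [-1.47, 1.34], [0.16, 2.42], [-1.27, 4.41], [0.06, 2.06], [-2.6, 2.6]. Speed limits (rad/s): [2.22, 2.22, 2.79, 2.79, 3.14, 3.14, 3.14].

## Interface

Orientations are given as a unit quaternion [x, y, z, w].
In Python, from bench import r, optics, close_job gives the robot as it stands.
- The arm moves only by the shell command python3 -m inch 'ROWS' [OPENING] [FORCE]. ROWS is JSON, a list of rows, each an object with "translation": the shift along the tool's x, y, z in cm, a list of three; "spin": the turn about the tool's x in degrees. In form: [{"translation": [tx, ty, tz], "spin": spin}, ...]. A call has 1 to 20 rows; each row shifts and turns the pose as measured when the row begins, along the tool's axes as they then stand; what a row does not reach is not made up. A row lasts 1/8 s, in which the tool goes at most 62.5 mm and 10.7 degrees, less where a joint would pass 70% of its speed; a pose out of reach is approached as far as the arm can. A call is refused whole if a number of a shift passes 6.25 or a number of a turn 10.7, either way. A call with a gripper value outside its range is refused whole. OPENING is the closure, from 0 (fully open) to 1 (shut), set as the call begins (- or left out, the last holds). The fingers move at their own pace and stop on an object; FORCE is the grip in N (left out, the last holds). Time passes only in rows, so rows that do not move let the fingers close. It gives the time, the measured TCP pose, the force and the opening at its end, in the units of the state.
- r.read_state(): the state, without advancing time (a new reading comes with each control period).
- optics.camera(name): name is "scene" or "top" or "wrist"; returns the picture (384x512x3 uint8, red, green, blue); there is no depth.
- optics.camera_model(name): a dict with "camera_matrix" (3x3 intrinsics, pixels), "world_from_camera" (4x4, takes a point from camera to world coordinates); the wrist camera has in their place "tool_from_camera" (4x4, takes a point from camera to tool coordinates, whose origin is the TCP and whose axes are the tool frame's). Camera axes: x right, y down, z forward; pixel columns grow to the right and rows downward; lengths in m; the calibration is good to about 2 mm. A picture is of the moment at which its call begins: read the wrist's pose just before it. camera_model takes no time and is no camera call.
- close_job(): hands the job in, once; it reports no verdict.
The state is a dict: "time": time; "joint_positions": joint angles; "joint_vel": joint speeds; "joint_torque": joint torques, N m; "ee_pos": TCP position; "eef_rot": TCP orientation; "ft_force": force on the tool from outside, world axes, zero at the start; "torque": the same for the moment, N m; "width": finger opening in m.
Only numpy, scipy, OpenCV 4.12 (cv2) and the standard library are available. Lean on these libraries where they do the work, as an engineer would, in place of code of your own. Each camera call takes 0.05 s, during which the arm holds its last target.

## Working session

There is one attempt and no reset: what is moved stays moved. The work goes in short steps, Python scripts to look and compute and a shell command to move; the robot and the scene stay as the last step left them, time stands still between calls to the robot, and variables do not carry over. Pictures are saved under pics/ and viewed, and the job is handed in when it is done.

```bash
ls; mkdir -p pics; python3 - <<'E'
from bench import r, optics
import cv2
for n in ["scene","top"]:
    im=optics.camera(n); cv2.imwrite(f"pics/{n}0.png",im[:,:,::-1])
    print(n,optics.camera_model(n))
print(optics.camera_model("wrist"))
print(r.read_state())
E
```

```text
pics
scene {'camera_matrix': array([[474.45375781,   0.        , 261.62771879],
       [  0.        , 474.45375781, 185.48069025],
       [  0.        ,   0.        ,   1.        ]]), 'world_from_camera': array([[-0.46091884, -0.35888799,  0.81163615, -0.71311588],
       [-0.88709838,  0.21178613, -0.41012571,  0.67876857],
       [-0.02470408, -0.90903578, -0.41598517,  0.77233348],
       [ 0.        ,  0.        ,  0.        ,  1.        ]])}
top {'camera_matrix': array([[437.67742438,   0.        , 257.58335563],
       [  0.        , 437.67742438, 192.62246848],
       [  0.        ,   0.        ,   1.        ]]), 'world_from_camera': array([[-0.00164546, -0.99577766,  0.0917831 ,  0.47704809],
       [-0.99986732,  0.00312577,  0.01598688, -0.0067596 ],
       [-0.01620627, -0.09174462, -0.99565068,  1.49134245],
       [ 0.        ,  0.        ,  0.        ,  1.        ]])}
{'camera_matrix': array([[264.40007845,   0.        , 264.00683197],
       [  0.        , 264.40007845, 191.64794465],
       [  0.        ,   0.        ,   1.        ]]), 'tool_from_camera': array([[ 5.0
[... 312 characters left out ...]
.00000000e+00]])}
{'time': 0.1, 'joint_positions': array([-1.28859777,  0.33277985, -0.06471623,  1.46087511,  0.02162919,
        1.34989333, -0.0885476 ]), 'joint_vel': array([-0.0004332 , -0.00213751,  0.00045911, -0.00028349, -0.00076131,
       -0.00022572,  0.00010802]), 'joint_torque': array([ 1.34620415e-03, -6.24541426e+01,  2.45602144e-02, -3.90716600e+01,
       -6.14948873e-02,  3.66137666e-02,  6.05639980e-05]), 'ee_pos': array([0.18746658, 0.59587608, 0.23884305]), 'eef_rot': array([ 0.10690463,  0.69894978, -0.10779152,  0.69887165]), 'ft_force': array([0.42703149, 0.59863747, 0.37559442]), 'torque': array([ 0.00567176,  0.04272539, -0.02507999]), 'width': 0.08674320904411167}
```

View pics/scene0.png

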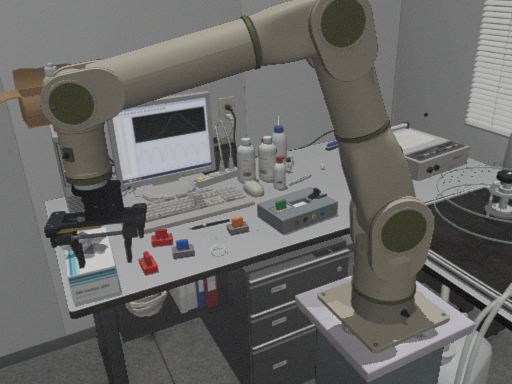

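View pics/top0.png

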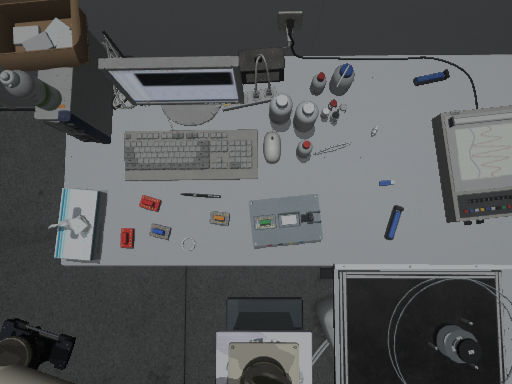

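The top view shows the orange module at about (219,218), the blue spare at (160,231), the cup at (189,244), and the box at about (285,220) with its empty white bay at (289,219) and the catch at (308,217). Next I'll zoom in and measure.

```bash
cat > h.py <<'E'
import numpy as np, cv2
from bench import r, optics
from scipy.spatial.transform import Rotation as R
def cam(n):
    m=optics.camera_model(n); K=np.array(m["camera_matrix"])
    if n=="wrist":
        s=r.read_state(); T=np.eye(4); T[:3,:3]=R.from_quat(s["eef_rot"]).as_matrix(); T[:3,3]=s["ee_pos"]
        return K,T@np.array(m["tool_from_camera"])
    return K,np.array(m["world_from_camera"])
def plane(K,T,uv,z):
    uv=np.atleast_2d(np.asarray(uv,float)); d=np.c_[uv,np.ones(len(uv))]@np.linalg.inv(K).T@T[:3,:3].T
    o=T[:3,3]; return o+d*((z-o[2])/d[:,2])[:,None]
def proj(K,T,p):
    p=np.atleast_2d(p); c=(p-T[:3,3])@T[:3,:3]; q=c@K.T; return q[:,:2]/q[:,2:]
def hsv(im,lo,hi): return cv2.inRange(cv2.cvtColor(im,cv2.COLOR_RGB2HSV),lo,hi)
def state():
    s=r.read_state(); M=R.from_quat(s["eef_rot"]).as_matrix()
    print("t",s["time"],"pos",np.round(s["ee_pos"],4),"x",np.round(M[:,0],3),"y",np.round(M[:,1],3),"z",np.round(M[:,2],3),"w",round(s["width"],4),"F",np.round(s["ft_force"],1),"q",np.round(s["joint_positions"],2))
    return s,M
E
python3 - <<'E'
from h import *
state()
im=cv2.imread("pics/top0.png")[:,:,::-1].copy()
K,T=cam("top")
h=hsv(im,(5,120,100),(20,255,255))
n,l,st,c=cv2.connectedComponentsWithStats(h)
for i in range(1,n):
    if st[i,4]>8: print(st[i],c[i],plane(K,T,c[i],.048))
print("blue",plane(K,T,(160,231),.048),"cup",plane(K,T,(189,244),.05),"pen",plane(K,T,[(181,194),(221,196)],.005))
print("box cent",plane(K,T,(285.5,220),.05))
print("box corners",plane(K,T,[(249,198),(320,194),(321,243),(253,247)],.05))
cv2.imwrite("pics/top_z.png",cv2.resize(im[180:260,110:340],None,fx=3.4,fy=3.4,interpolation=cv2.INTER_CUBIC)[:,:,::-1])
E
```

```text
t 0.1 pos [0.1875 0.5959 0.2388] x [-0.    -0.001 -1.   ] y [ 0.3    0.954 -0.001] z [ 0.954 -0.3    0.   ] w 0.0867 F [0.4 0.6 0.4] q [-1.29  0.33 -0.06  1.46  0.02  1.35 -0.09]
[ 58 105   7   3  19] [ 61.31578947 106.05263158] [[0.90768326 0.68310699 0.048     ]]
[213 215  11   5  41] [218.34146341 217.36585366] [[0.52851467 0.14605612 0.048     ]]
blue [[0.48402708 0.33844321 0.048     ]] cup [[0.44136896 0.24167381 0.05      ]] pen [[0.6101568  0.27902868 0.005     ]
 [0.6028807  0.14200117 0.005     ]]
box cent [[ 0.51930734 -0.07519122  0.05      ]]
box corners [[ 0.59215866  0.0447834   0.05      ]
 [ 0.6047068  -0.18954344  0.05      ]
 [ 0.44407667 -0.19043992  0.05      ]
 [ 0.43136023  0.03167006  0.05      ]]
```

View pics/top_z.png

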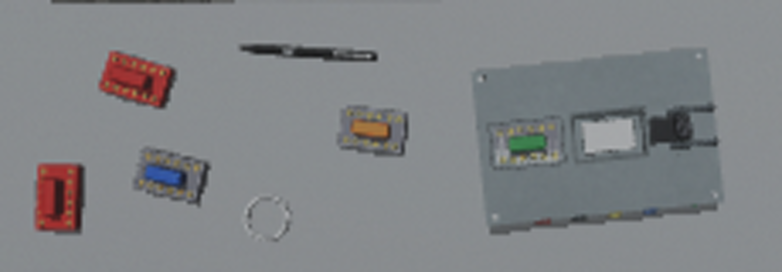

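```bash
python3 - <<'E'
from h import *
a=72.5; d=np.array([.5285-.1875,.150-.5959]); n=12
for i in range(n):
    t=np.radians(a); print(np.round([100*d@[np.cos(t),np.sin(t)]/n,100*d@[np.sin(t),-np.cos(t)]/n],1)); a-=6.5
E
```

```text
[-2.7  3.8]
[-2.2  4.1]
[-1.8  4.3]
[-1.3  4.5]
[-0.7  4.6]
[-0.2  4.7]
[0.3 4.7]
[0.8 4.6]
[1.4 4.5]
[1.9 4.3]
[2.3 4.1]
[2.8 3.8]
```

```bash
python3 -m inch '[{"translation":[0,-2.7,3.8],"spin":6.5},{"translation":[0,-2.2,4.1],"spin":6.5},{"translation":[0,-1.8,4.3],"spin":6.5},{"translation":[0,-1.3,4.5],"spin":6.5},{"translation":[0,-0.7,4.6],"spin":6.5},{"translation":[0,-0.2,4.7],"spin":6.5},{"translation":[0,0.3,4.7],"spin":6.5},{"translation":[0,0.8,4.6],"spin":6.5},{"translation":[0,1.4,4.5],"spin":6.5},{"translation":[0,1.9,4.3],"spin":6.5},{"translation":[0,2.3,4.1],"spin":6.5},{"translation":[0,2.8,3.8],"spin":6.5},{"translation":[0,0,0],"spin":0}]' 0
python3 - <<'E'
from h import *
state()
cv2.imwrite("pics/w1.png",optics.camera("wrist")[:,:,::-1])
E
```

```text
time: 1.72
ee_pos: [0.5277, 0.1259, 0.235]
eef_rot: [-0.531, -0.463, 0.537, -0.464]
ft_force: [-0.3, 0.5, 0.2]
width: 0.0872
t 1.725 pos [0.5277 0.1259 0.235 ] x [-0.005 -0.006 -1.   ] y [ 0.99  -0.139 -0.004] z [-0.139 -0.99   0.007] w 0.0872 F [-0.3  0.5  0.2] q [-0.73  0.16  0.45  1.7  -0.07  1.3  -0.4 ]
```

View pics/w1.png

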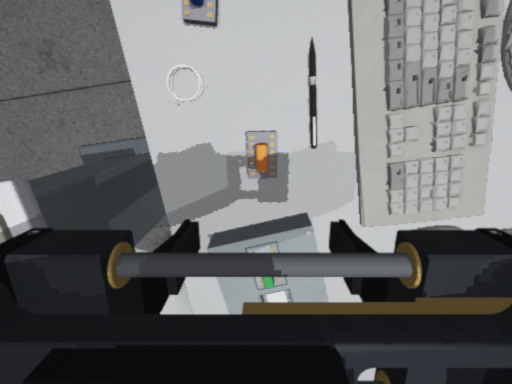

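The wrist view shows the orange handle at about (262,157) on the module at (262,153). The cup is at (185,82), the blue spare at (200,8), and the box at the bottom. Now I'll measure the handle.

```bash
python3 - <<'E'
from h import *
im=cv2.imread("pics/w1.png")[:,:,::-1].copy(); K,T=cam("wrist")
m=hsv(im,(3,150,60),(22,255,255)); m[220:]=0
cs,_=cv2.findContours(m,cv2.RETR_EXTERNAL,cv2.CHAIN_APPROX_NONE); c=max(cs,key=cv2.contourArea)
print(cv2.boundingRect(c),cv2.minAreaRect(c))
for y in range(140,178): 
    xs=np.where(m[y])[0]
    if len(xs): print(y,xs.min(),xs.max(),im[y,xs[len(xs)//2]])
cv2.imwrite("pics/w1z.png",cv2.resize(im[100:200,210:320],None,fx=5,fy=5,interpolation=cv2.INTER_CUBIC)[:,:,::-1])
p=plane(K,T,[(262,142),(262,172)],.048);print(p)
E
```

```text
(256, 144, 11, 28) ((261.0, 157.5), (27.0, 10.0), 90.0)
144 258 265 [146  84  38]
145 257 265 [207 133  61]
146 257 266 [219 158  77]
147 257 266 [220 167  84]
148 257 266 [220 169  85]
149 257 266 [220 169  84]
150 257 266 [220 169  85]
151 257 266 [220 168  85]
152 257 266 [220 168  84]
153 257 266 [220 167  84]
154 257 266 [220 167  83]
155 256 266 [220 166  82]
156 257 266 [219 165  82]
157 257 266 [218 163  80]
158 257 266 [213 148  72]
159 257 266 [173 108  49]
160 257 266 [147  86  38]
161 257 266 [144  83  37]
162 257 266 [143  81  34]
163 257 266 [144  82  36]
164 257 266 [143  82  36]
165 257 266 [143  82  35]
166 257 266 [143  82  36]
167 257 266 [143  83  36]
168 257 266 [142  82  35]
169 258 266 [143  82  35]
170 258 266 [146  83  36]
171 258 265 [164  98  45]
[[0.52746382 0.17056514 0.048     ]
 [0.52224452 0.13288844 0.048     ]]
```

View pics/w1z.png

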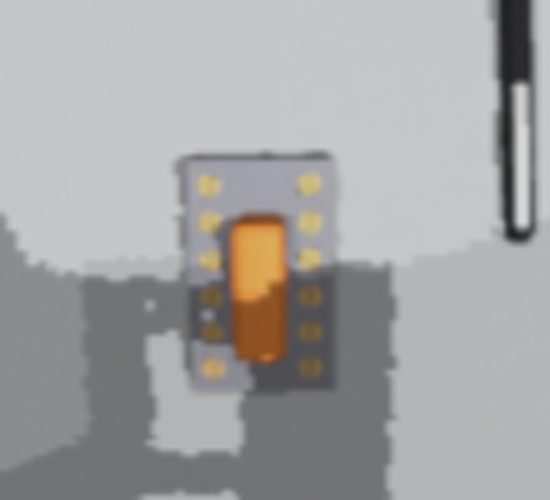

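```bash
python3 - <<'E'
from h import *
K,T=cam("wrist"); s,M=state()
c=plane(K,T,[(261.8,145),(261.9,171.8),(261.8,158)],.048);print(c)
b=plane(K,T,[(210+188/5-.5,131.5),(210+334/5-.5,131.5),(210+190/5,177.7),(210+335/5,177.7)],.02);print(b,b.mean(0),np.linalg.norm(b[0]-b[1]),np.linalg.norm(b[0]-b[2]))
for q in (c[2],b.mean(0)): print("tool cm",np.round(100*M.T@(q-s["ee_pos"]),2))
E
```

```text
t 1.775 pos [0.5267 0.1281 0.2348] x [-0.006 -0.006 -1.   ] y [ 0.991 -0.135 -0.005] z [-0.135 -0.991  0.006] w 0.087 F [-0.7 -0.  -0.4] q [-0.73  0.16  0.45  1.71 -0.07  1.3  -0.4 ]
[[0.52671041 0.16694123 0.048     ]
 [0.52215339 0.13316513 0.048     ]
 [0.52447276 0.15081418 0.048     ]]
[[0.50892407 0.18396828 0.02      ]
 [0.54742599 0.17873703 0.02      ]
 [0.50047606 0.12130729 0.02      ]
 [0.54070473 0.11588429 0.02      ]] [0.52438272 0.14997422 0.02      ] 0.038855680191543805 0.06322791271424902
tool cm [18.67 -0.43 -2.33]
tool cm [21.47 -0.42 -2.27]
```

```bash
python3 -m inch '[{"translation":[2,-0.2,-1.2],"spin":0},{"translation":[3,-0.2,-1.1],"spin":0},{"translation":[4,0,0],"spin":0},{"translation":[2.5,0,0],"spin":0},{"translation":[0,0,0],"spin":0},{"translation":[0,0,0],"spin":0}]' 0
python3 - <<'E'
from h import *
state()
K,T=cam("wrist")
im=optics.camera("wrist"); cv2.imwrite("pics/w2.png",im[:,:,::-1])
E
```

```text
time: 2.52
ee_pos: [0.5213, 0.16, 0.117]
eef_rot: [-0.526, -0.47, 0.532, -0.468]
ft_force: [-0.6, 0.2, 0.2]
width: 0.0871
t 2.525 pos [0.5213 0.16   0.117 ] x [-0.008 -0.002 -1.   ] y [ 0.993 -0.119 -0.007] z [-0.119 -0.993  0.003] w 0.0871 F [-0.6  0.2  0.2] q [-0.74  0.28  0.41  1.83 -0.13  1.07 -0.4 ]
```

View pics/w2.png

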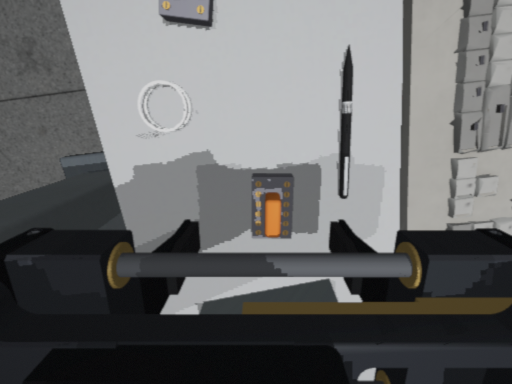

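The orange handle is now at about (272,214), lying between the fingers. The modules, cup and pen haven't moved.

```bash
python3 - <<'E'
from h import *
im=cv2.imread("pics/w2.png")[:,:,::-1].copy(); K,T=cam("wrist")
m=hsv(im,(3,150,60),(22,255,255)); m[245:]=0; m[:185]=0; m[:,:262]=0
ys,xs=np.where(m); print(ys.min(),ys.max(),xs.min(),xs.max())
for y in range(ys.min(),ys.max()+1,4): print(y,np.where(m[y])[0][[0,-1]],im[y,272])
cv2.imwrite("pics/w2z.png",cv2.resize(im[165:250,230:320],None,fx=6,fy=6,interpolation=cv2.INTER_CUBIC)[:,:,::-1])
s,M=state()
E
```

```text
193 236 265 280
193 [268 276] [100  58  30]
197 [266 278] [105  58  23]
201 [265 280] [192 116  52]
205 [265 280] [212 137  65]
209 [265 279] [212 137  64]
213 [265 279] [212 136  64]
217 [265 280] [212 135  63]
221 [265 280] [212 135  63]
225 [265 279] [212 134  62]
229 [265 279] [211 133  62]
233 [265 279] [211 132  61]
t 2.575 pos [0.5213 0.16   0.117 ] x [-0.008 -0.002 -1.   ] y [ 0.993 -0.119 -0.007] z [-0.119 -0.993  0.003] w 0.0871 F [-0.   0.2 -0.2] q [-0.74  0.28  0.41  1.83 -0.13  1.07 -0.4 ]
```

View pics/w2z.png

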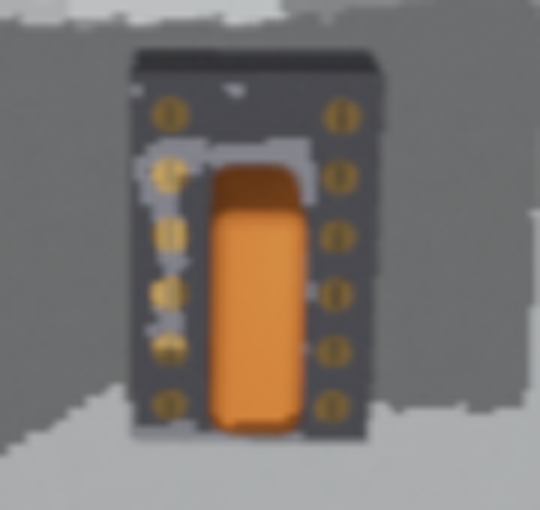

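```bash
python3 - <<'E'
from h import *
K,T=cam("wrist"); s,M=state()
c=plane(K,T,[(272.3,199.7),(272.3,236.5),(272.3,217.5)],.048);print(c, np.linalg.norm(c[0]-c[1]))
c[:,2]=.041
print("tool cm",np.round(100*(c[2]-s["ee_pos"])@M,2))
d=c[0]-c[1];print(np.degrees(np.arctan2(d[0],d[1])), np.degrees(np.arctan2(M[1,1],M[0,1])))
E
```

```text
t 2.575 pos [0.5213 0.16   0.117 ] x [-0.008 -0.002 -1.   ] y [ 0.993 -0.119 -0.007] z [-0.119 -0.993  0.003] w 0.0871 F [-0.   0.2 -0.2] q [-0.74  0.28  0.41  1.83 -0.13  1.07 -0.4 ]
[[0.52711036 0.16583684 0.048     ]
 [0.52329538 0.13152701 0.048     ]
 [0.52530579 0.14960751 0.048     ]] 0.03452127949843688
tool cm [7.6  0.58 0.97]
6.344771563832572 -6.855391832903022
```

```bash
python3 -m inch '[{"translation":[1.5,0.3,0.5],"spin":0},{"translation":[2,0.2,0.4],"spin":0},{"translation":[1,0,0],"spin":0},{"translation":[0,0,0],"spin":0},{"translation":[0,0,0],"spin":0}]' 0
python3 - <<'E'
from h import *
s,M=state(); print(100*(np.array([.5253,.1496,.041])-s["ee_pos"])@M)
E
```

```text
time: 3.2
ee_pos: [0.5267, 0.1502, 0.0721]
eef_rot: [-0.528, -0.47, 0.53, -0.468]
ft_force: [-1.1, -0.1, -0.0]
width: 0.0868
t 3.2 pos [0.5267 0.1502 0.0721] x [-0.004  0.    -1.   ] y [ 0.993 -0.119 -0.004] z [-0.119 -0.993  0.   ] w 0.0868 F [-1.1 -0.1 -0. ] q [-0.71  0.34  0.41  1.87 -0.16  0.97 -0.35]
[ 3.10954441 -0.11648081  0.07787404]
```

```bash
python3 -m inch '[{"translation":[1.5,-0.1,0.05],"spin":0},{"translation":[1,0,0],"spin":0},{"translation":[0.4,0,0],"spin":0},{"translation":[0,0,0],"spin":0}]' 0
python3 - <<'E'
from h import *
s,M=state(); print(100*(np.array([.5253,.1496,.041])-s["ee_pos"])@M)
E
```

```text
time: 3.7
ee_pos: [0.5256, 0.1502, 0.0415]
eef_rot: [-0.528, -0.47, 0.53, -0.468]
ft_force: [-0.9, 0.4, -0.5]
width: 0.0866
t 3.7 pos [0.5256 0.1502 0.0415] x [-0.003  0.001 -1.   ] y [ 0.993 -0.119 -0.003] z [-0.119 -0.993 -0.   ] w 0.0866 F [-0.9  0.4 -0.5] q [-0.7   0.38  0.4   1.89 -0.18  0.91 -0.33]
[ 0.05094316 -0.02279475  0.0671763 ]
```

```bash
python3 -m inch '[{"translation":[0,0,0],"spin":0},{"translation":[0,0,0],"spin":0},{"translation":[0,0,0],"spin":0},{"translation":[0,0,0],"spin":0},{"translation":[0,0,0],"spin":0},{"translation":[0,0,0],"spin":0}]' 1 40
python3 - <<'E'
from h import *
state()
E
```

```text
time: 4.45
ee_pos: [0.5262, 0.1505, 0.0424]
eef_rot: [-0.529, -0.47, 0.529, -0.469]
ft_force: [-0.5, 0.3, 0.8]
width: 0.035
t 4.45 pos [0.5262 0.1505 0.0424] x [-0.002  0.001 -1.   ] y [ 0.993 -0.119 -0.002] z [-0.119 -0.993 -0.001] w 0.035 F [-0.5  0.3  0.8] q [-0.7   0.38  0.4   1.89 -0.18  0.91 -0.33]
```

```bash
python3 -m inch '[{"translation":[0,0,0],"spin":0},{"translation":[0,0,0],"spin":0},{"translation":[0,0,0],"spin":0},{"translation":[0,0,0],"spin":0}]' 1 40
python3 -m inch '[{"translation":[-2,0,0],"spin":0},{"translation":[-4,0,0],"spin":0},{"translation":[-3,0,0],"spin":0},{"translation":[0,0,0],"spin":0},{"translation":[0,0,0],"spin":0}]'
python3 - <<'E'
from h import *
state()
cv2.imwrite("pics/w3.png",optics.camera("wrist")[:,:,::-1])
cv2.imwrite("pics/t3.png",cv2.resize(optics.camera("top")[160:260,120:340],None,fx=3.6,fy=3.6,interpolation=cv2.INTER_CUBIC)[:,:,::-1])
E
```

```text
time: 4.95
ee_pos: [0.5262, 0.1504, 0.0423]
eef_rot: [-0.529, -0.47, 0.529, -0.469]
ft_force: [-0.3, 0.1, 0.7]
width: 0.0138
time: 5.58
ee_pos: [0.5251, 0.1499, 0.1331]
eef_rot: [-0.527, -0.47, 0.53, -0.468]
ft_force: [0.3, -0.4, -1.8]
width: 0.0137
t 5.575 pos [0.5251 0.1499 0.1331] x [-0.005 -0.    -1.   ] y [ 0.993 -0.119 -0.005] z [-0.119 -0.993  0.001] w 0.0137 F [ 0.3 -0.4 -1.8] q [-0.73  0.26  0.43  1.82 -0.12  1.1  -0.38]
```

View pics/w3.png

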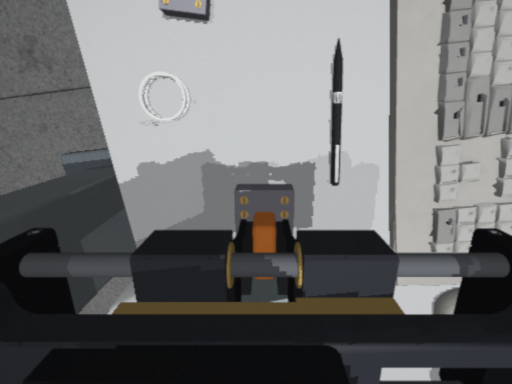

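View pics/t3.png

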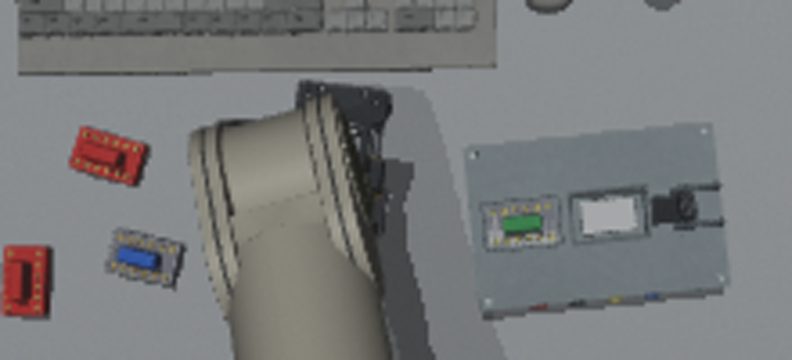

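The module is gripped and centred: the body spans columns 236–293 with the handle at 264. I'll carry it past the bay so the wrist camera can see the bay.

```bash
python3 -m inch '[{"translation":[-3,0,1],"spin":-2},{"translation":[-3,0.2,3],"spin":-3},{"translation":[-2.5,0.2,4],"spin":-3},{"translation":[0,0,4.5],"spin":-3},{"translation":[0,0,4.5],"spin":0},{"translation":[0,0,4.5],"spin":0},{"translation":[0,0,4],"spin":0},{"translation":[0,0,2.5],"spin":0},{"translation":[0,0,1],"spin":0},{"translation":[0,0,0],"spin":0},{"translation":[0,0,0],"spin":0}]'
python3 - <<'E'
from h import *
state()
cv2.imwrite("pics/w4.png",optics.camera("wrist")[:,:,::-1])
E
```

```text
time: 7.05
ee_pos: [0.5359, -0.1459, 0.2115]
eef_rot: [0.473, 0.524, -0.485, 0.516]
ft_force: [0.7, -0.6, -1.2]
width: 0.0135
t 7.05 pos [ 0.5359 -0.1459  0.2115] x [-0.02  -0.005 -1.   ] y [ 0.996  0.084 -0.02 ] z [ 0.084 -0.996  0.003] w 0.0135 F [ 0.7 -0.6 -1.2] q [-0.36  0.23  0.63  1.7  -0.13  1.27  0.38]
```

View pics/w4.png

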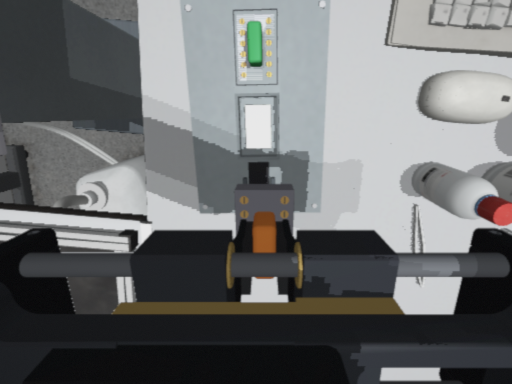

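The empty bay's white plate is at about (258,127) and its outline covers rows 95–157, columns 238–278. The box screws are at (188,8), (322,4), (202,207) and (316,206). I'll zoom in to measure.

```bash
python3 - <<'E'
from h import *
im=cv2.imread("pics/w4.png")[:,:,::-1].copy(); K,T=cam("wrist")
g=cv2.cvtColor(im,cv2.COLOR_RGB2GRAY)
m=(g>215).astype(np.uint8); m[:90]=0;m[160:]=0;m[:,:235]=0;m[:,285:]=0
cs,_=cv2.findContours(m,cv2.RETR_EXTERNAL,cv2.CHAIN_APPROX_NONE); c=max(cs,key=cv2.contourArea);print(cv2.boundingRect(c),cv2.minAreaRect(c),cv2.contourArea(c))
a=im[85:215,215:305]; cv2.imwrite("pics/w4z.png",cv2.resize(a,None,fx=4.6,fy=4.6,interpolation=cv2.INTER_CUBIC)[:,:,::-1])
print(g[100:160:1,246]); print(g[127,225:290])
E
```

```text
(246, 105, 25, 43) ((258.0, 126.0), (42.0, 24.0), 90.0) 970.0
[183 182 182 178 156 218 229 229 229 229 229 229 229 229 230 229 229 229
 229 229 229 229 229 229 229 229 229 228 221 218 218 217 215 213 210 208
 205 201 199 198 199 198 197 196 201 202 201 195 139 101  96  97  97  96
  90  74  75  86  92  94]
[179 178 178 177 176 176 176 176 177 177 176 167 155 138 108 121 161 178
 177 164 198 228 232 232 232 232 232 232 232 232 232 232 232 232 232 232
 232 232 232 232 232 232 232 232 230 215 191 184 182 161 126 125 134 144
 164 178 178 178 178 179 179 179 178 179 178]
```

View pics/w4z.png

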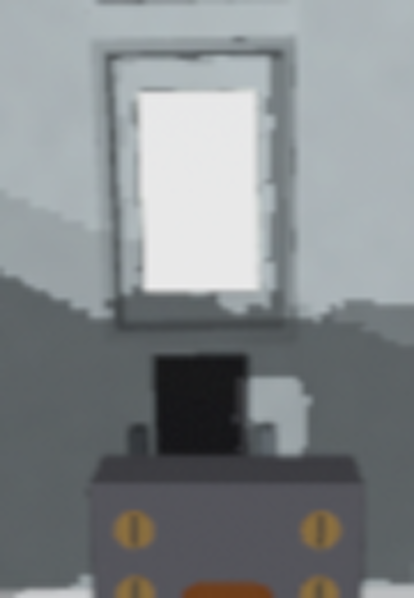

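```bash
python3 - <<'E'
from h import *
K,T=cam("wrist"); s,M=state()
P=plane(K,T,[(245.3,104.6),(270.6,104.6),(246.3,148),(270.8,148)],.038)
z=np.array([(95,40),(298,38),(109,330),(292,330)])/4.6+[215,85]-.4
B=plane(K,T,z,.05)
S=plane(K,T,[(188,8),(322,4),(202,207),(316,206)],.05)
for n,q in (("plate",P),("mouth",B),("screws",S)):
    print(n,q[:,:2].round(4).tolist(),"mean",q.mean(0).round(4),"sizes",[round(np.linalg.norm(q[i]-q[j]),4) for i,j in((0,1),(2,3),(0,2),(1,3))])
    d=(q[0]+q[1]-q[2]-q[3]); e=q[1]+q[3]-q[0]-q[2]; print("yaw from long",np.degrees(np.arctan2(-d[0],d[1])),"short",np.degrees(np.arctan2(e[1],e[0])))
# held module far (+y) edge, top face z = tcp-.0415+.020 ; bottom
zt=s["ee_pos"][2]-.0423+.02
q=plane(K,T,[(215+105/4.6,85+484/4.6),(215+365/4.6,85+480/4.6)],zt); print("held top +y edge tool cm",100*(q-s["ee_pos"])@M)
E
```

```text
t 7.1 pos [ 0.5359 -0.1459  0.2115] x [-0.02  -0.005 -1.   ] y [ 0.996  0.084 -0.02 ] z [ 0.084 -0.996  0.003] w 0.0137 F [-0.2 -0.2 -0. ] q [-0.36  0.23  0.63  1.7  -0.13  1.27  0.38]
plate [[0.5021, -0.0616], [0.531, -0.0592], [0.5065, -0.1109], [0.5358, -0.1084]] mean [ 0.5188 -0.085   0.038 ] sizes [np.float64(0.029), np.float64(0.0294), np.float64(0.0495), np.float64(0.0494)]
yaw from long 5.266702096455535 short 4.868509958049814
mouth [[0.4915, -0.051], [0.5395, -0.0466], [0.4987, -0.1198], [0.5449, -0.1158]] mean [ 0.5186 -0.0833  0.05  ] sizes [np.float64(0.0482), np.float64(0.0464), np.float64(0.0691), np.float64(0.0693)]
yaw from long 5.23975421906223 short 5.130691979033768
screws [[0.4396, 0.0258], [0.5734, 0.0395], [0.4573, -0.1866], [0.5972, -0.1725]] mean [ 0.5169 -0.0735  0.05  ] sizes [np.float64(0.1344), np.float64(0.1406), np.float64(0.2131), np.float64(0.2134)]
yaw from long 5.590871488830124 short 5.826719087284433
held top +y edge tool cm [[ 2.25937961 -1.88417939 -2.87793141]
 [ 2.18386157  1.84601903 -2.96005816]]
```

```bash
python3 -m inch '[{"translation":[1,-0.3,-1.2],"spin":0},{"translation":[2.5,-0.3,-2],"spin":0},{"translation":[3,-0.3,-2],"spin":0},{"translation":[2.5,-0.2,-1],"spin":-0.4},{"translation":[0.5,0,0],"spin":0},{"translation":[0,0,0],"spin":0},{"translation":[0,0,0],"spin":0}]'
python3 - <<'E'
from h import *
im=cv2.imread("pics/w4.png"); g=cv2.cvtColor(im,cv2.COLOR_BGR2GRAY)
print(g[178:200,250],g[178:200,278])
s,M=state(); print(100*(np.array([.519,-.0827,.0923])-s["ee_pos"])@M)
cv2.imwrite("pics/w5.png",optics.camera("wrist")[:,:,::-1])
E
```

```text
time: 7.98
ee_pos: [0.5166, -0.0762, 0.1132]
eef_rot: [0.47, 0.528, -0.48, 0.52]
ft_force: [0.1, 0.3, -0.6]
width: 0.014
[23 23 25 23 24 33 55 60 61 61 61 65 81 85 85 85 86 86 85 86 85 85] [162 162 163 163 161 142  90  63  61  62  62  64  80  85  86  85  85  86
  85  86  86  86]
t 7.975 pos [ 0.5166 -0.0762  0.1132] x [-0.019 -0.003 -1.   ] y [ 0.995  0.098 -0.019] z [ 0.099 -0.995  0.001] w 0.014 F [ 0.1  0.3 -0.6] q [-0.44  0.25  0.57  1.89 -0.15  1.06  0.29]
[2.08613547 0.21627541 0.67174954]
```

View pics/w5.png

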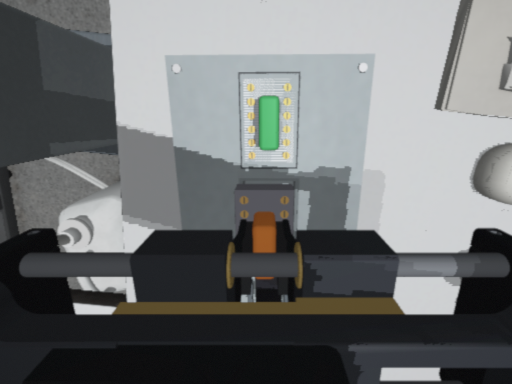

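The green module now shows with its outline at rows 72–168 and columns 239–299. It sits 80 mm from the bay, so I'll use it to cross-check the bay position.

```bash
python3 - <<'E'
from h import *
K,T=cam("wrist"); s,M=state()
q=plane(K,T,[(240,73),(298,72.5),(241.5,168),(297,168)],.05); print(q.round(4),q.mean(0))
d=(q[0]+q[1]-q[2]-q[3]);a=np.arctan2(-d[0],d[1]);print(np.degrees(a))
for a in(np.radians(5.3),): print("bay",q.mean(0)[:2]-.08*np.array([-np.sin(a),np.cos(a)]))
S=plane(K,T,[(176.5,69),(362.5,67.5)],.05);print(S, S.mean(0)[:2]-.118*np.array([-np.sin(a),np.cos(a)]),np.degrees(np.arctan2(*(S[1]-S[0])[[1,0]])))
E
```

```text
t 8.025 pos [ 0.5167 -0.0763  0.1133] x [-0.018 -0.003 -1.   ] y [ 0.995  0.098 -0.019] z [ 0.098 -0.995  0.001] w 0.014 F [ 0.6 -1.  -0.5] q [-0.44  0.25  0.57  1.89 -0.15  1.06  0.29]
[[ 0.4862  0.027   0.05  ]
 [ 0.5281  0.0313  0.05  ]
 [ 0.4925 -0.043   0.05  ]
 [ 0.5367 -0.0385  0.05  ]] [ 0.51085818 -0.00580328  0.05      ]
6.106338316062072
bay [ 0.51824783 -0.08546126]
[[0.43984386 0.02521832 0.05      ]
 [0.573651   0.03902828 0.05      ]] [ 0.51764716 -0.08537221] 5.892518316992546
```

```bash
python3 -m inch '[{"translation":[0.3,0.17,0.6],"spin":0},{"translation":[0.5,0,0.05],"spin":0},{"translation":[0,0,0],"spin":0},{"translation":[0,0,0],"spin":0}]'
python3 - <<'E'
from h import *
s,M=state(); print(100*(np.array([.519,-.0825,.0803])-s["ee_pos"])@M)
E
```

```text
time: 8.52
ee_pos: [0.5198, -0.0842, 0.1057]
eef_rot: [0.471, 0.527, -0.48, 0.52]
ft_force: [0.5, 0.2, -0.5]
width: 0.0137
t 8.525 pos [ 0.5198 -0.0842  0.1057] x [-0.016 -0.003 -1.   ] y [ 0.995  0.097 -0.017] z [ 0.097 -0.995  0.001] w 0.0137 F [ 0.5  0.2 -0.5] q [-0.43  0.27  0.57  1.89 -0.16  1.04  0.31]
[ 2.54162027 -0.0163065  -0.17770668]
```

```bash
python3 -m inch '[{"translation":[0.4,-0.02,-0.15],"spin":0},{"translation":[0.4,0,0],"spin":0},{"translation":[0.3,0,0],"spin":0},{"translation":[0,0,0],"spin":0}]'
python3 - <<'E'
from h import *
s,M=state(); print(100*(np.array([.519,-.0825,.0803])-s["ee_pos"])@M)
cv2.imwrite("pics/w6.png",optics.camera("wrist")[:,:,::-1])
E
```

```text
time: 9.02
ee_pos: [0.519, -0.0823, 0.0938]
eef_rot: [0.47, 0.527, -0.48, 0.52]
ft_force: [0.7, 0.1, 0.1]
width: 0.0139
t 9.025 pos [ 0.519  -0.0823  0.0938] x [-0.017 -0.003 -1.   ] y [ 0.995  0.097 -0.017] z [ 0.097 -0.995  0.001] w 0.0139 F [0.7 0.1 0.1] q [-0.42  0.29  0.56  1.9  -0.17  1.02  0.31]
[1.34698242 0.0183686  0.02155066]
```

View pics/w6.png

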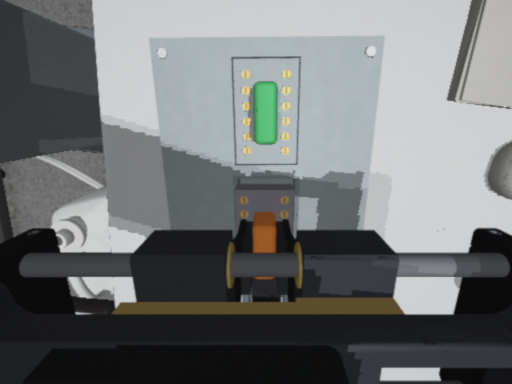

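The module is lined up with the bay and the green module. I'll descend in small steps and watch the force.

```bash
python3 -m inch '[{"translation":[0.3,0,0],"spin":0},{"translation":[0.3,0,0],"spin":0},{"translation":[0.3,0,0],"spin":0},{"translation":[0,0,0],"spin":0}]'
python3 -m inch '[{"translation":[0.2,0,0],"spin":0},{"translation":[0.2,0,0],"spin":0},{"translation":[0,0,0],"spin":0}]'
python3 - <<'E'
from h import *
s,M=state(); print(100*(np.array([.519,-.0825,.0803])-s["ee_pos"])@M)
E
```

```text
time: 9.57
ee_pos: [0.5191, -0.0823, 0.0844]
eef_rot: [0.471, 0.527, -0.48, 0.52]
ft_force: [0.2, -0.1, -1.1]
width: 0.0139
time: 9.95
ee_pos: [0.5191, -0.0824, 0.0803]
eef_rot: [0.471, 0.527, -0.48, 0.52]
ft_force: [-0.2, -0.4, -0.3]
width: 0.0139
t 9.95 pos [ 0.5191 -0.0824  0.0803] x [-0.016 -0.003 -1.   ] y [ 0.995  0.097 -0.016] z [ 0.097 -0.995  0.001] w 0.0139 F [-0.2 -0.4 -0.3] q [-0.42  0.31  0.56  1.91 -0.19  0.99  0.32]
[ 0.00360255 -0.01354978  0.00876951]
```

```bash
for i in 1; do python3 -m inch '[{"translation":[0.2,0,0],"spin":0},{"translation":[0.2,0,0],"spin":0}]' - 60; python3 -m inch '[{"translation":[0.3,0,0],"spin":0},{"translation":[0.3,0,0],"spin":0}]'; done
```

```text
time: 10.2
ee_pos: [0.5192, -0.0824, 0.0772]
eef_rot: [0.471, 0.527, -0.479, 0.52]
ft_force: [-4.1, 1.3, 7.5]
width: 0.0134
time: 10.45
ee_pos: [0.5192, -0.0825, 0.0723]
eef_rot: [0.471, 0.527, -0.479, 0.52]
ft_force: [-16.1, 1.5, 43.1]
width: 0.0135
```

```bash
python3 -m inch '[{"translation":[0,0,0],"spin":0},{"translation":[0,0,0],"spin":0}]'
python3 -m inch '[{"translation":[0,0,0],"spin":0},{"translation":[0,0,0],"spin":0},{"translation":[0,0,0],"spin":0},{"translation":[0,0,0],"spin":0},{"translation":[0,0,0],"spin":0}]' 0.5
python3 - <<'E'
from h import *
s,M=state()
E
```

```text
time: 10.7
ee_pos: [0.5193, -0.0825, 0.0725]
eef_rot: [0.471, 0.527, -0.479, 0.52]
ft_force: [0.3, -0.3, -0.4]
width: 0.0132
time: 11.32
ee_pos: [0.5194, -0.0825, 0.0723]
eef_rot: [0.471, 0.527, -0.479, 0.52]
ft_force: [0.7, -0.1, 0.3]
width: 0.0427
t 11.325 pos [ 0.5194 -0.0825  0.0723] x [-0.015 -0.001 -1.   ] y [ 0.995  0.097 -0.015] z [ 0.097 -0.995 -0.   ] w 0.0427 F [ 0.7 -0.1  0.3] q [-0.41  0.32  0.56  1.92 -0.2   0.97  0.33]
```

```bash
python3 -m inch '[{"translation":[-1.5,0,0],"spin":0},{"translation":[-3,0,0],"spin":0},{"translation":[-4,0,1],"spin":0},{"translation":[-3,0,3],"spin":0},{"translation":[-0.5,0,4],"spin":0},{"translation":[0,0,3],"spin":0},{"translation":[0,0,1],"spin":0},{"translation":[0,0,0],"spin":0},{"translation":[0,0,0],"spin":0}]' 1 20
python3 - <<'E'
from h import *
state()
im=optics.camera("wrist")
cv2.imwrite("pics/w7.png",im[:,:,::-1])
E
```

```text
time: 12.45
ee_pos: [0.5341, -0.2033, 0.2038]
eef_rot: [0.472, 0.527, -0.477, 0.522]
ft_force: [-0.3, 0.5, -0.3]
width: 0.0005
t 12.45 pos [ 0.5341 -0.2033  0.2038] x [-0.01  -0.001 -1.   ] y [ 0.995  0.099 -0.01 ] z [ 0.099 -0.995  0.   ] w 0.0005 F [-0.3  0.5 -0.3] q [-0.27  0.27  0.66  1.68 -0.17  1.26  0.52]
```

View pics/w7.png

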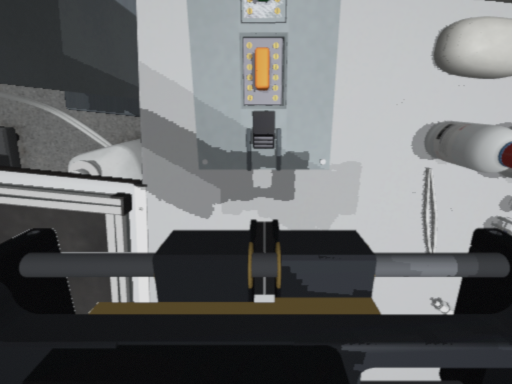

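The module is seated in the bay with its handle at (262,68). The catch is at about (264,130) and its tab around (264,140). I'll zoom in to locate the tab.

```bash
python3 - <<'E'
from h import *
im=cv2.imread("pics/w7.png")
cv2.imwrite("pics/w7z.png",cv2.resize(im[25:175,215:315],None,fx=4,fy=4,interpolation=cv2.INTER_CUBIC))
E
```

```text
(no output)
```

View pics/w7z.png

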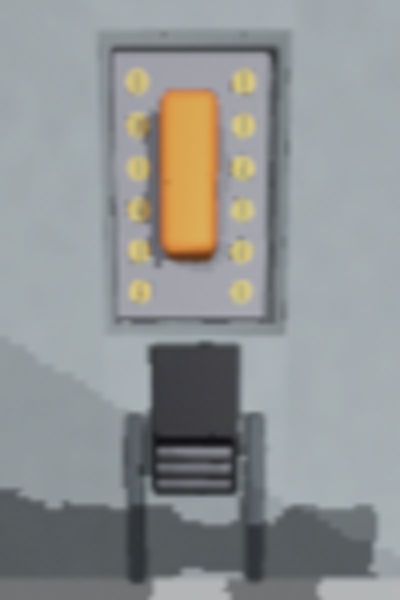

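```bash
python3 - <<'E'
from h import *
K,T=cam("wrist"); s,M=state()
p=plane(K,T,[(263.2,142),(263.2,136.2),(263.2,147.8),(252.7,142),(273.9,142)],.08);print(p.round(4))
c=p[0]; a=np.radians(5.4); bay=np.array([.5185,-.085])
print("rel bay in box frame",(c[:2]-bay)@np.array([[np.cos(a),-np.sin(a)],[np.sin(a),np.cos(a)]]))
print("tool cm of tab",100*(c-s["ee_pos"])@M)
# module edges at top z .05
z=np.array([(113,52),(276,52),(118,318),(270,318)])/4+[215,25]-.4
q=plane(K,T,z,.05);print(q.round(4),q.mean(0),[np.linalg.norm(q[0]-q[1]),np.linalg.norm(q[2]-q[3]),np.linalg.norm(q[0]-q[2])])
E
```

```text
t 12.5 pos [ 0.5342 -0.2031  0.2038] x [-0.01  -0.001 -1.   ] y [ 0.995  0.099 -0.01 ] z [ 0.099 -0.995  0.   ] w 0.0008 F [ 0.5 -0.5  0.4] q [-0.27  0.27  0.66  1.68 -0.17  1.26  0.52]
[[ 0.5256 -0.1537  0.08  ]
 [ 0.525  -0.148   0.08  ]
 [ 0.5261 -0.1595  0.08  ]
 [ 0.515  -0.1548  0.08  ]
 [ 0.5363 -0.1526  0.08  ]]
rel bay in box frame [ 0.00056905 -0.06906529]
tool cm of tab [12.37982407 -0.24079477 -5.0065915 ]
[[ 0.4948 -0.0554  0.05  ]
 [ 0.5357 -0.0514  0.05  ]
 [ 0.501  -0.1187  0.05  ]
 [ 0.5417 -0.1147  0.05  ]] [ 0.51830399 -0.0850616   0.05      ] [np.float64(0.041050192552343386), np.float64(0.040867889740136644), np.float64(0.06367078055252322)]
```

```bash
python3 -m inch '[{"translation":[2,-0.1,-1],"spin":0},{"translation":[3.5,-0.1,-0.8],"spin":0},{"translation":[3,0,0],"spin":0},{"translation":[1.5,0,0],"spin":0},{"translation":[0,0,0],"spin":0},{"translation":[0,0,0],"spin":0}]' 1
python3 - <<'E'
from h import *
s,M=state(); print(100*(np.array([.5282,-.1816,.079])-s["ee_pos"])@M)
E
```

```text
time: 13.25
ee_pos: [0.531, -0.1795, 0.1027]
eef_rot: [0.471, 0.528, -0.474, 0.524]
ft_force: [1.0, 0.5, -0.3]
width: 0.0005
t 13.25 pos [ 0.531  -0.1795  0.1027] x [-0.008  0.001 -1.   ] y [ 0.994  0.106 -0.008] z [ 0.106 -0.994 -0.002] w 0.0005 F [ 1.   0.5 -0.3] q [-0.27  0.36  0.62  1.81 -0.23  1.05  0.54]
[ 2.36806775 -0.28663952  0.18032683]
```

```bash
python3 -m inch '[{"translation":[1,-0.15,0.15],"spin":0.4},{"translation":[0.9,-0.05,0],"spin":0.3},{"translation":[0.3,0,0],"spin":0},{"translation":[0,0,0],"spin":0},{"translation":[0,0,0],"spin":0}]' 1
python3 - <<'E'
from h import *
s,M=state(); print(100*(np.array([.5282,-.1816,.079])-s["ee_pos"])@M)
cv2.imwrite("pics/w8.png",optics.camera("wrist")[:,:,::-1])
cv2.imwrite("pics/s8.png",cv2.resize(optics.camera("scene")[160:250,230:360],None,fx=5,fy=5,interpolation=cv2.INTER_CUBIC)[:,:,::-1])
E
```

```text
time: 13.88
ee_pos: [0.5299, -0.1818, 0.0808]
eef_rot: [0.475, 0.524, -0.477, 0.521]
ft_force: [-0.1, -0.2, 0.5]
width: 0.0004
t 13.875 pos [ 0.5299 -0.1818  0.0808] x [-0.005  0.    -1.   ] y [ 0.996  0.093 -0.005] z [ 0.093 -0.996 -0.001] w 0.0004 F [-0.1 -0.2  0.5] q [-0.26  0.38  0.61  1.83 -0.25  1.01  0.55]
[ 0.18100169 -0.16297107 -0.03882662]
```

View pics/w8.png

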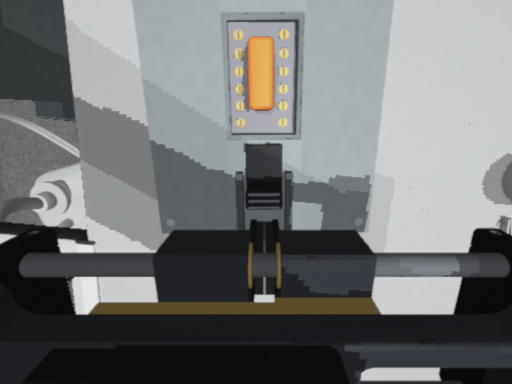

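View pics/s8.png

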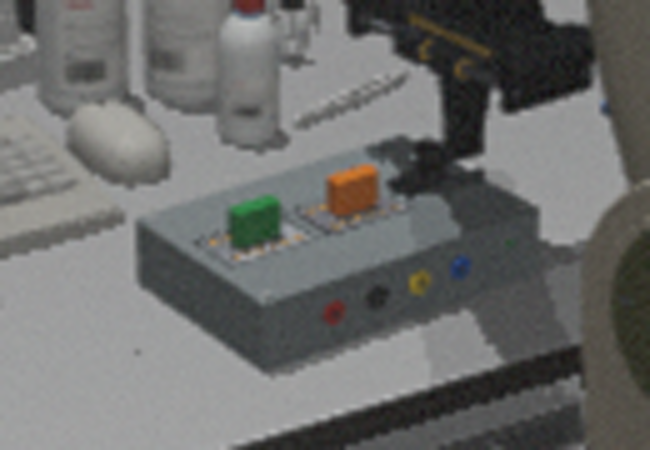

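The fingers are in line with the tab at column 264, and the orange module sits as low as the green one. Now I'll push the catch.

```bash
python3 -m inch '[{"translation":[0.1,-0.1,-0.5],"spin":0},{"translation":[0,0,-0.5],"spin":0},{"translation":[0,0,-0.3],"spin":0},{"translation":[0,0,-0.3],"spin":0}]'
python3 -m inch '[{"translation":[0,0,-0.3],"spin":0},{"translation":[0,0,-0.3],"spin":0},{"translation":[0,0,-0.3],"spin":0}]'; python3 -c "
from h import *; state()"
```

```text
time: 14.48
ee_pos: [0.5274, -0.1656, 0.0801]
eef_rot: [0.475, 0.524, -0.478, 0.522]
ft_force: [0.9, -2.0, -0.8]
width: 0.0004
time: 14.85
ee_pos: [0.5265, -0.1565, 0.0801]
eef_rot: [0.475, 0.523, -0.478, 0.522]
ft_force: [0.2, -1.2, -1.0]
width: 0.0006
t 14.85 pos [ 0.5265 -0.1565  0.0801] x [-0.004 -0.001 -1.   ] y [ 0.996  0.092 -0.004] z [ 0.092 -0.996  0.001] w 0.0006 F [ 0.2 -1.2 -1. ] q [-0.31  0.36  0.61  1.86 -0.24  1.    0.49]
```

```bash
python3 -m inch '[{"translation":[0,0,-0.25],"spin":0},{"translation":[0,0,-0.25],"spin":0}]'
python3 -m inch '[{"translation":[0,0,-0.2],"spin":0},{"translation":[0,0,-0.2],"spin":0}]'
```

```text
time: 15.1
ee_pos: [0.5262, -0.1544, 0.0805]
eef_rot: [0.475, 0.522, -0.479, 0.523]
ft_force: [2.2, -13.5, -4.2]
width: 0.0006
time: 15.35
ee_pos: [0.5261, -0.1544, 0.0806]
eef_rot: [0.475, 0.519, -0.481, 0.524]
ft_force: [2.7, -8.9, -5.8]
width: 0.0007
```

```bash
python3 -c "
from h import *; state()
cv2.imwrite('pics/w9.png',cv2.resize(optics.camera('wrist')[:250,150:380],None,fx=2.3,fy=2.3)[:,:,::-1])"
```

```text
t 15.35 pos [ 0.5261 -0.1544  0.0806] x [-0.001 -0.011 -1.   ] y [ 0.996  0.087 -0.002] z [ 0.087 -0.996  0.011] w 0.0007 F [ 2.7 -8.9 -5.8] q [-0.32  0.35  0.61  1.87 -0.23  0.99  0.47]
```

View pics/w9.png

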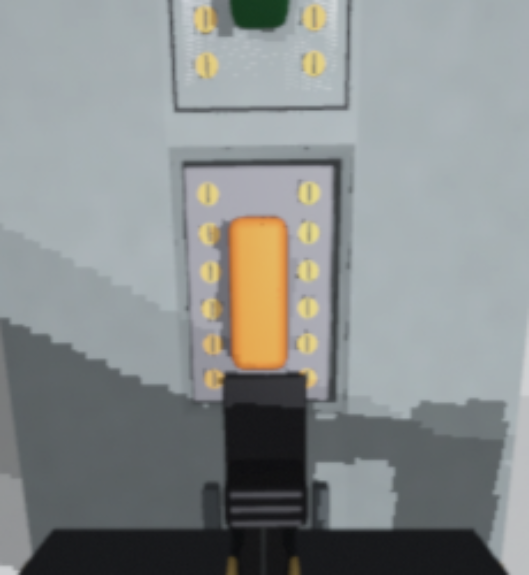

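The tongue now overlaps the module's end: its tip is at row 372 and the module's edge at row 402, about 8 mm, and the force has risen to a stop. I'll withdraw and measure the tab again.

```bash
python3 -m inch '[{"translation":[0,0,0.8],"spin":0},{"translation":[0,0,1.5],"spin":0},{"translation":[-2,0,1.5],"spin":0},{"translation":[-4,0,1],"spin":0},{"translation":[-4,0,0],"spin":0},{"translation":[-1,0,0],"spin":0},{"translation":[0,0,0],"spin":0},{"translation":[0,0,0],"spin":0}]'
python3 - <<'E'
from h import *
state()
im=optics.camera("wrist")
cv2.imwrite("pics/w10.png",cv2.resize(im[25:175,205:325],None,fx=4,fy=4,interpolation=cv2.INTER_CUBIC)[:,:,::-1])
cv2.imwrite("pics/s10.png",cv2.resize(optics.camera("scene")[130:260,120:360],None,fx=3,fy=3,interpolation=cv2.INTER_CUBIC)[:,:,::-1])
E
```

```text
time: 16.4
ee_pos: [0.5292, -0.2045, 0.1924]
eef_rot: [0.475, 0.52, -0.481, 0.522]
ft_force: [-0.7, 0.3, -0.2]
width: 0.0004
t 16.4 pos [ 0.5292 -0.2045  0.1924] x [-0.005 -0.008 -1.   ] y [ 0.996  0.087 -0.005] z [ 0.087 -0.996  0.008] w 0.0004 F [-0.7  0.3 -0.2] q [-0.28  0.27  0.66  1.71 -0.17  1.22  0.51]
```

View pics/w10.png

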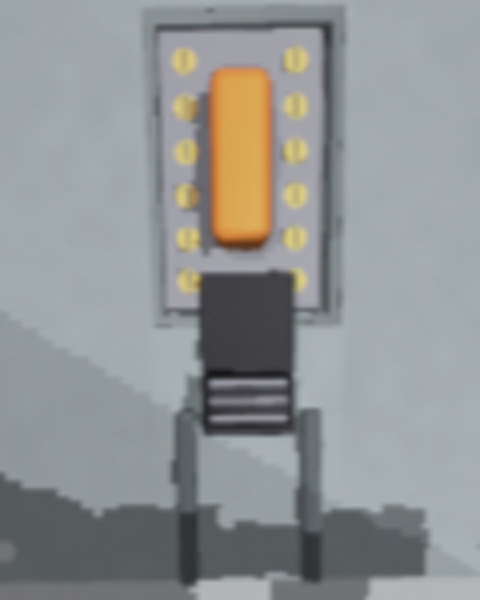

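View pics/s10.png

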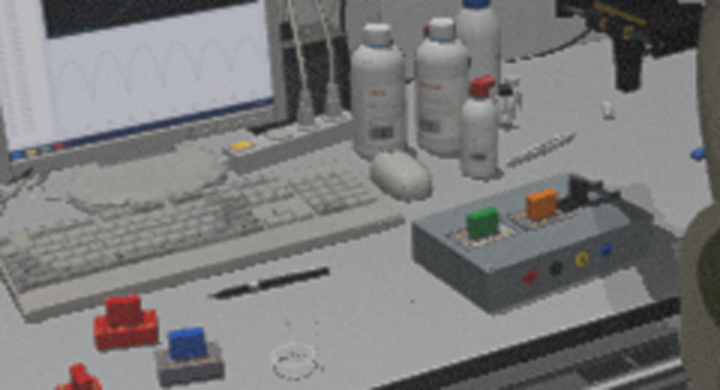

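The tab ribs are now at zoomed (248,403) and the tongue lies over the module. I'll put numbers on the tab travel, the overlap and the module's position.

```bash
python3 - <<'E'
from h import *
K,T=cam("wrist")
f=lambda u,v:(205+u/4-.4,25+v/4-.4)
a=np.radians(5.4); Y=np.array([-np.sin(a),np.cos(a)])
p=plane(K,T,[f(248,403),f(248,376),f(248,431)],.08);print(p.round(4),"travel",(p[0,:2]-[.5256,-.1537])@Y)
q=plane(K,T,[f(159,29),f(322,29),f(165,310),f(322,310)],.05);print(q.mean(0),[np.linalg.norm(q[i]-q[j]) for i,j in((0,1),(2,3),(0,2))])
t=plane(K,T,[f(248,273)],.0535);print("overlap",(t[0]-(q[2]+q[3])/2)[:2]@Y)
h=plane(K,T,[f(241,69),f(241,238)],.078);print("handle len",np.linalg.norm(h[0]-h[1]),h.mean(0))
E
```

```text
[[ 0.5237 -0.1387  0.08  ]
 [ 0.5231 -0.1326  0.08  ]
 [ 0.5243 -0.1451  0.08  ]] travel 0.015119923354732117
[ 0.51747561 -0.08530957  0.05      ] [np.float64(0.03910190039658273), np.float64(0.04041358433485186), np.float64(0.06390719331795089)]
overlap 0.008709488509443178
handle len 0.03436958782140442 [ 0.5173275 -0.0854146  0.078    ]
```

The tab travel (15 mm) and the overlap (8.7 mm, where full lock is 8) disagree. I'll compare the tongue tip before and after against features fixed to the box.

```bash
python3 - <<'E'
from h import *
K,T=cam("wrist")
m=optics.camera_model("wrist")
M=np.array([[-.01,-.001,-1],[.995,.099,-.01],[.099,-.995,0]]).T
U,_,V=np.linalg.svd(M);T0=np.eye(4);T0[:3,:3]=U@V;T0[:3,3]=[.5342,-.2031,.2038];T0=T0@np.array(m["tool_from_camera"])
a=np.radians(5.4); Y=np.array([-np.sin(a),np.cos(a)])
g0=lambda u,v:(215+u/4-.4,25+v/4-.4); g1=lambda u,v:(205+u/4-.4,25+v/4-.4)
def row(n,T,p,z): print(n,round(1000*float(plane(K,T,[p],z)[0,:2]@Y),1))
for n,p0,p1,z in (("tip",g0(194,345),g1(248,273),.0535),("tab far top edge",g0(194,446),g1(248,376),.08),("tab near top edge",g0(194,493),g1(248,431),.08),
 ("mouth far",g0(194,32),g1(245,9),.05),("mouth near",g0(194,331),g1(245,322),.05),("rail +y end",g0(255,414),g1(310,410),.058),("box near edge",g0(194,577),g1(248,580),.05)):
    row(n+" before",T0,p0,z); row(n+" now",T,p1,z)
E
```

```text
tip before -172.2
tip now -156.9
tab far top edge before -196.6
tab far top edge now -181.2
tab near top edge before -208.3
tab near top edge now -193.8
mouth far before -97.1
mouth far now -97.5
mouth near before -168.6
mouth near now -168.5
rail +y end before -189.9
rail +y end now -190.3
box near edge before -236.0
box near edge now -236.4
```

All the references agree. The tip moved 15.3 mm and now sits 8 mm past the home position of the module's end, which is where the locked position should be. That suggests the catch started about 5 mm along. I'll push once more, harder, to confirm it's against its end stop.

```bash
python3 -m inch '[{"translation":[2,0.1,-1],"spin":0},{"translation":[3.5,0.05,-1],"spin":0},{"translation":[3,0,-0.3],"spin":0},{"translation":[1.5,0,0],"spin":0},{"translation":[0.6,0,0],"spin":0},{"translation":[0,0,0],"spin":0},{"translation":[0,0,0],"spin":0}]' 1
python3 -c "
from h import *; s,M=state(); print(100*(np.array([.5275,-.172,.079])-s['ee_pos'])@M)"
```

```text
time: 17.38
ee_pos: [0.5275, -0.1819, 0.0817]
eef_rot: [0.474, 0.521, -0.482, 0.521]
ft_force: [0.6, 0.3, -0.0]
width: -0.0001
t 17.375 pos [ 0.5275 -0.1819  0.0817] x [-0.007 -0.009 -1.   ] y [ 0.996  0.087 -0.008] z [ 0.087 -0.996  0.008] w -0.0001 F [ 0.6  0.3 -0. ] q [-0.27  0.38  0.62  1.84 -0.24  1.01  0.53]
[ 0.25753936  0.08351825 -0.98522735]
```

```bash
python3 -m inch '[{"translation":[0.2,0,-0.5],"spin":0},{"translation":[0,0,-0.6],"spin":0},{"translation":[0,0,-0.6],"spin":0},{"translation":[0,0,-0.5],"spin":0},{"translation":[0,0,-0.3],"spin":0}]' 1
python3 -m inch '[{"translation":[0,0,-0.4],"spin":0},{"translation":[0,0,-0.4],"spin":0}]' 1
python3 -m inch '[{"translation":[0,0,-0.4],"spin":0},{"translation":[0,0,-0.4],"spin":0}]' 1
```

```text
time: 18.0
ee_pos: [0.5262, -0.1551, 0.0809]
eef_rot: [0.474, 0.521, -0.481, 0.522]
ft_force: [-0.4, 0.8, -0.8]
width: 0.0002
time: 18.25
ee_pos: [0.5258, -0.1542, 0.0816]
eef_rot: [0.474, 0.516, -0.484, 0.524]
ft_force: [4.5, -15.9, -6.8]
width: 0.0005
time: 18.5
ee_pos: [0.5257, -0.1541, 0.0818]
eef_rot: [0.474, 0.511, -0.487, 0.527]
ft_force: [4.7, -13.1, -8.4]
width: 0.0005
```

It stops in the same place at 16 N, so that's the end stop. I'll withdraw, take a last look and hand in.

```bash
python3 -m inch '[{"translation":[0,0,0.8],"spin":0},{"translation":[0,0,1.5],"spin":0},{"translation":[-2,0,1.5],"spin":0},{"translation":[-4,0,1],"spin":0},{"translation":[-4,0,0],"spin":0},{"translation":[-1,0,0],"spin":0},{"translation":[0,0,0],"spin":0},{"translation":[0,0,0],"spin":0},{"translation":[0,0,0],"spin":0}]'
python3 - <<'E'
from h import *
state()
a=optics.camera("wrist")[15:175,205:325]; b=optics.camera("top")[160:260,110:340]
a=cv2.resize(a,None,fx=2.5,fy=2.5,interpolation=cv2.INTER_CUBIC);b=cv2.resize(b,None,fx=2,fy=2,interpolation=cv2.INTER_CUBIC)
o=np.zeros((400,770,3),np.uint8);o[:400,:300]=a;o[:200,310:770]=b
cv2.imwrite("pics/f.png",o[:,:,::-1])
E
```

```text
time: 19.62
ee_pos: [0.5271, -0.2034, 0.1935]
eef_rot: [0.473, 0.512, -0.489, 0.524]
ft_force: [0.8, 0.5, -0.0]
width: 0.0005
t 19.625 pos [ 0.5271 -0.2034  0.1935] x [-0.002 -0.028 -1.   ] y [ 0.997  0.075 -0.004] z [ 0.075 -0.997  0.028] w 0.0005 F [ 0.8  0.5 -0. ] q [-0.3   0.25  0.67  1.72 -0.14  1.21  0.48]
```

View pics/f.png

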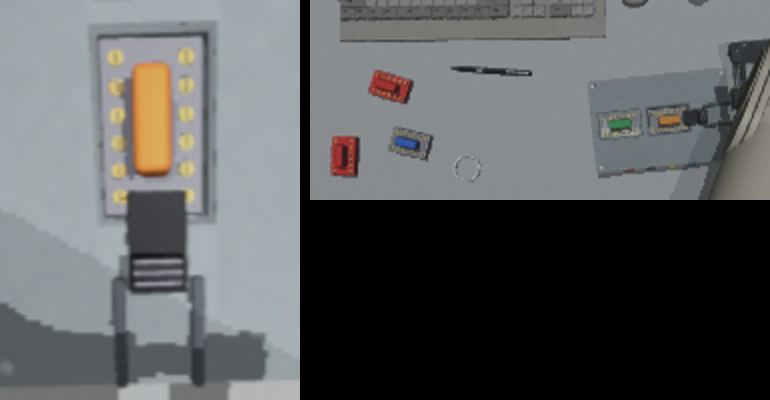

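The orange module sits in the bay with the catch tongue over its end. The blue spare, cup and pen are where they were, and the gripper is clear.

```bash
python3 -c "
from bench import close_job; print(close_job())"
```

```text
the job is handed in; nothing more can be done
None
```

The orange-handled module is plugged into the empty bay and pressed flush, and the black catch is slid over its end. I handed the job in at about 20 s; the hand-in gives no verdict.

- **Module:** I pressed it down by its handle until the tool reached the expected flush height (72.3 mm). Force peaked at 43 N at the bottom stop, above the 10–15 N advised. In the wrist camera its centre is within about 1 mm of the bay centre, and its apparent size fits a flush top.
- **Catch:** Its tongue overlaps the module's end by about 8–9 mm, against 8 mm for fully locked. A second, harder push (16 N) stopped at the same place, so I take that as the end stop.
- **Disagreement:** I measured only about 15 mm of catch travel, not 20 mm. Measured against the box, the tongue tip is where full lock puts it, so the catch probably started about 5 mm along. That start position is inferred, not measured.
- **Bystanders:** The spare, cup and pen look unmoved in the last top view. The mouse and small bottle looked in place in a scene view before the second push. I did not check the stapler or memory stick, but the arm never went near them. The gripper was clear of everything at hand-in.

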